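# Dial up the brass nail and dispense it

## Task

Get one brass nail out of the clear nail dispenser for the shelf bracket: flick the thumb lugs at the edge of the carousel, click by click, until the compartment with the brass nail has clicked to rest over the outlet (under the red mark on the lid), then press the black button on top, let the nail drop into the blue dish below and let the button come up again. Dispense nothing else, pick nothing up, and leave the dish and the other tools where they are.

Things in the scene. Friction and masses are not known exactly. Their poses are not given: they have to be found in the camera images.
- dispenser: Clear nail dispenser, fixed to the shelf. Origin on the shelf on the upright axis of its carousel; z up, -x points from the axis to the outlet. The clear fixed lid is a disc of radius 73 mm, its top 85 mm above the shelf, with a red radial mark over the outlet. White carousel floor: radius 74 mm, top at 62 mm. Clear stand and rubber foot under its +x half.
- carousel (a joint): Turn of the carousel in rad, 0 at the start, positive anticlockwise seen from above, endless both ways. Eight clicks a turn: a sprung detent draws it to the nearest multiple of 0.785 rad, where one compartment stands exactly over the outlet. A click takes about 1.5 N on a lug; there is hardly any other drag.
- hub (a point): Centre of the carousel's top, on its axis, 81 mm above the shelf, under the lid; it turns with the carousel. Around it are eight equal wedge compartments from 20 to 68.5 mm from the axis, between clear dividers 3 mm thick, inside a clear rim of outer radius 71.5 mm.
- lug (a point): Middle of one of the eight teal thumb lugs, 80 mm from the axis, 72 mm above the shelf, turning with the carousel. Lugs are 45 degrees apart, each in line with a divider, 8 mm wide, 71 to 88 mm from the axis, 63 to 81 mm above the shelf, open to the fingers all round beyond the lid. At rest the two next to the outlet stand 22.5 degrees either side of its direction.
- outlet (a point): Centre of the outlet: 46 mm from the carousel axis, at the carousel floor, 62 mm above the shelf. The outlet is a wedge 43 degrees wide, 19 to 71 mm from the axis, kept closed by a sprung shutter level with the floor. Under it are a short clear chute and the dish.
- push_top (a point): Centre of the top of the black push button, on the carousel axis on top of the lid, about 110 mm above the shelf when up. Button 24 mm across in a grey collar 40 mm across; its travel is 7 mm straight down; fully down takes about 4 N and it springs back up.
- push (a joint): Travel of the push button in m: 0 up, 0.007 fully down. Pressing it swings the shutter aside (fully open at full travel), and whatever lies in the compartment over the outlet falls into the dish; releasing it closes the shutter.
- nail_brass_mid (a point): Middle of the brass-yellow nail, the only brass one: 29 mm long, square shank 5 mm, round head 11 mm across, 11 g. It lies loose in any direction in one compartment, 2 to 6 clicks from the outlet, and may shift inside that compartment as the carousel turns.
- nail_black1_mid (a point): Middle of a black nail of the same size in another compartment; it stays in the dispenser.
- nail_black2_mid (a point): Middle of the second black nail in another compartment; it stays in the dispenser.
- nail_steel1_mid (a point): Middle of a silvery steel nail in another compartment; it stays in the dispenser.
- nail_steel2_mid (a point): Middle of the second silvery steel nail in another compartment; it stays in the dispenser.
- dish: Pale blue ceramic dish standing loose on the shelf under the outlet: 92 mm across the rim, 24 mm high, inner floor 5 mm up; origin at the centre of its underside.
- tack_hammer: Small tack hammer, steel head and pale wood handle, lying on the shelf, 225 mm long, not to be disturbed. Origin under its middle.
- corner_clamp: Aluminium corner clamp with steel spring clips, 80 by 80 by 35 mm, not to be disturbed. Origin under its middle.
- chrome_hook: Chrome adhesive hook lying on its back plate, 58 by 34 mm, 48 mm high, not to be disturbed. Origin under its plate.
- shelf_bracket: Walnut shelf bracket lying on its side, 170 by 132 by 26 mm, not to be disturbed. Origin under its middle.
- spirit_level: Short aluminium spirit level standing on its edge, 215 by 26 by 50 mm, not to be disturbed. Origin under its middle.
Things that resemble listed ones, but are neither listed nor needed, are in the scene too. What is shaped like the dish but brown or orange is not meant.

How it is judged:
On the way, in this order (a step that is already met when the one before it is completed fails the run):
1. the brass nail's compartment has clicked to rest over the outlet (horizontal distance between nail_brass_mid and outlet below 0.028 m and height (world z) of nail_brass_mid above 0.055 m and velocity of joint carousel between -0.1 and 0.1 rad/s), for 0.2 s.
2. the button is pressed (value of joint push above 0.005 m), for 0.05 s.
At the end, for the whole second after the job is handed in: The brass nail lies at rest in the dish (its middle within 42 mm of the dish's centre and under 24 mm above the shelf), the button is up again (within 1 mm), the other four nails are still in the carousel, the dish is upright and within 15 mm of where it stood (horizontal distance between nail_brass_mid and dish below 0.042 m and height (world z) of nail_brass_mid below 0.024 m and linear speed of nail_brass below 0.02 m/s and value of joint push below 0.001 m and height (world z) of each of nail_black1_mid, nail_black2_mid, nail_steel1_mid, nail_steel2_mid above 0.055 m and angle between dish's own z axis and vertical below 0.1 rad and distance of dish from where it was at the start of the episode below 0.015 m); the robot touches nothing.
It fails at once if the button is pressed while the brass nail, still in the carousel, is not over the outlet (value of joint push above 0.002 m and height (world z) of nail_brass_mid above 0.055 m and horizontal distance between nail_brass_mid and outlet above 0.032 m).
It fails at once if another nail leaves the carousel (height (world z) of any of nail_black1_mid, nail_black2_mid, nail_steel1_mid, nail_steel2_mid below 0.05 m).
It fails at once if a nail is lifted out of the dispenser (height (world z) of any of nail_brass_mid, nail_black1_mid, nail_black2_mid, nail_steel1_mid, nail_steel2_mid above 0.09 m).
It fails at once if the dish is lifted or shifted (height (world z) of dish above 0.012 m or distance of dish from where it was at the start of the episode above 0.02 m).
It fails at once if a tool or fitting on the shelf is lifted or knocked away (distance of any of tack_hammer, corner_clamp, chrome_hook, shelf_bracket, spirit_level from where it was at the start of the episode above 0.025 m).
It also fails if it takes over 64 s, if anything falls off the work surface, if the arm or the gripper's body presses on something with over 40 N, if the wrist force passes 120 N, or if a joint passes its speed limit or range.

## Robot

A 6-joint arm with a two-finger parallel gripper is mounted at the origin on the work surface. World frame = base frame: x ahead of the robot, y to its left, z up, the work surface at z = 0. Lengths are in m, angles in rad, forces in N, time in s.
With the tool pointing down it reaches from about 0.375 to 0.9 m from the base axis. Payload 3.1 kg.
Tool frame: the origin (TCP) lies midway between the tips of the shut fingers; the grasp point (between the pads) lies 19 mm behind it (manip.hold_point_z is the distance from the TCP to the grasp point, in m); x points along the fingers, y is the direction in which the jaws open and shut, and the axes are right-handed (so a half turn about x gives the same grasp; the last joint's range is limited). The gripper opens to 85 mm and grips with 20 to 120 N. Pads are 22 mm wide; open, the fingers measure 114 mm over their backs; the gripper's body (76 mm by 85 mm) begins 54 mm behind the grasp point. The pads swing forward as they close: fully open they stand 13 mm farther back than shut.
Start: joints at [1.069, 0.527, 1.433, -0, 1.181, -0.178], TCP at [0.198, 0.593, 0.209] pointing down, gripper open.
Joint ranges: [-3.08, 3.08], [-0.75, 2.2], [0.22, 2.44], [-1.43, 4.57], [0, 2.65], [-2.85, 2.85]. Speed limits (rad/s): [2.79, 2.79, 3.14, 3.14, 3.14, 3.14].

## Interface

Orientations are given as a unit quaternion [x, y, z, w].
In Python, from station import manip, snapshot gives the robot as it stands.
- The arm moves only by the tool play_rows, never from a script. Its argument "series" is a list of rows, each a list of 4 numbers: the shift along the tool's x, y, z in m, then the turn about the tool's x in degrees. In form: [[tx, ty, tz, spin], ...]. A call has 1 to 20 rows; each row is the pose to reach, as a shift and turn from the pose measured when the call began, along the tool's axes at that moment; what a row does not reach only later rows make up. A row lasts 1/10 s, in which the tool goes at most 50 mm and 8.59 degrees, less where a joint would pass 70% of its speed; a pose out of reach is approached as far as the arm can. A call with a gripper value outside its range is refused whole. "claw" is the opening in per cent of the stroke, from 0 (shut) to 100 (fully open), set as the call begins (left out, the last holds). The fingers move at their own pace and stop on an object; "force" is the grip in N (left out, the last holds). Time passes only in rows, so rows that repeat a pose let the fingers close. It gives the time, the measured TCP pose, the force and the opening at its end, in the units of the state.
- manip.sense(): the state, without advancing time (a new reading comes with each control period).
- snapshot(name): name is "scene" or "top" or "wrist"; returns a dict with "image" (420x560x3 uint8, blue, green, red), "depth" (420x560 float32, m along the optical axis (not along the pixel's ray), 0 where there is no reading), "fov_y" (degrees; the focal length in pixels is half the picture's height over the tangent of half this angle, whatever the lens; pixels are square), "cx", "cy" (the principal point, pixels), "R" (3x3) and "t" (3): a world point X has camera coordinates R X + t. Camera axes: x right, y down, z forward; pixel columns grow to the right and rows downward; lengths in m; the calibration is good to about 2 mm. A picture is of the moment at which its call begins.
- manip.sign_off(): hands the job in, once; it reports no verdict.
The state is a dict: "t": time; "q": joint angles; "qd": joint speeds; "tau": joint torques, N m; "tcp_pos": TCP position; "tool_rot": TCP orientation; "force": force on the tool from outside, world axes, zero at the start; "ft_torque": the same for the moment, N m; "finger_gap": opening from 0.0 (shut) to 1.0 (fully open).
Only numpy, scipy, OpenCV 4.12 (cv2) and the standard library are available. Lean on these libraries where they do the work, as an engineer would, in place of code of your own. Each camera call takes 0.05 s, during which the arm holds its last target.

## Working session

There is one attempt and no reset: what is moved stays moved. The work goes in short steps, Python scripts to look and compute and a tool call to move; the robot and the scene stay as the last step left them, time stands still between calls to the robot, and variables do not carry over. Pictures are saved under pics/ and viewed, and the job is handed in when it is done.

Besides the shell and the picture viewer there is one more tool, called after "Emit:" by a JSON object that holds its "method" and its "body", one argument or row to a line. play_rows: Moves the arm, as the interface text tells. Its arguments: {"type":"object","properties":{"series":{"type":"array","items":{"type":"array","items":{"type":"number"}}},"claw":{"type":"number"},"force":{"type":"number"}},"required":["series"]}

```bash
mkdir -p pics
cat > h.py <<'E'
import numpy as np,cv2
from station import manip,snapshot
def f(s): return s['image'].shape[0]/2/np.tan(np.radians(s['fov_y'])/2)
def ray(s,u,v,z):
    R=np.array(s['R']);t=np.array(s['t']);d=R.T@np.array([(u-s['cx'])/f(s),(v-s['cy'])/f(s),1]);c=-R.T@t
    return c+d*(z-c[2])/d[2]
def proj(s,X):
    p=np.array(s['R'])@np.array(X)+np.array(s['t']);return np.array([s['cx'],s['cy']])+f(s)*p[:2]/p[2]
E
python3 - <<'E'
from h import *
for n in ["scene","top","wrist"]:
    s=snapshot(n);cv2.imwrite(f"pics/{n}0.png",s['image']);print(n,s['fov_y'],s['cx'],s['cy'],-np.array(s['R']).T@s['t'])
    np.save(f"{n}0.npy",s,allow_pickle=True)
print(manip.sense())
E
```

```text
scene 53.58463411985181 282.88808082377466 212.015707114078 [ 1.35804794 -0.42727965  0.87622667]
top 44.817600526193345 278.7475703524683 207.9888022948803 [ 0.38471687 -0.00245673  1.27087213]
wrist 60.45531234088805 276.14221460111503 210.81775132165512 [0.13471869 0.61390947 0.37177422]
{'t': 0.15, 'q': array([ 1.06953487e+00,  5.28270129e-01,  1.43361054e+00,  1.42061754e-05,
        1.18139505e+00, -1.78503494e-01]), 'qd': array([-0.00181642, -0.00192057, -0.00077702, -0.00257587, -0.00054172,
        0.00098504]), 'tau': array([-2.13572421e-04, -4.42742372e+01, -1.78274506e+01, -2.84619691e-04,
        5.63894500e-03, -3.08875933e-06]), 'tcp_pos': array([0.19792437, 0.59221699, 0.20814688]), 'tool_rot': array([ 0.11305989,  0.6981213 , -0.11417882,  0.69771578]), 'force': array([ 0.63378748,  0.55766722, -0.97737938]), 'ft_torque': array([ 0.03059592, -0.034656  , -0.00411799]), 'finger_gap': 0.9978755457524905}
```

View pics/scene0.png

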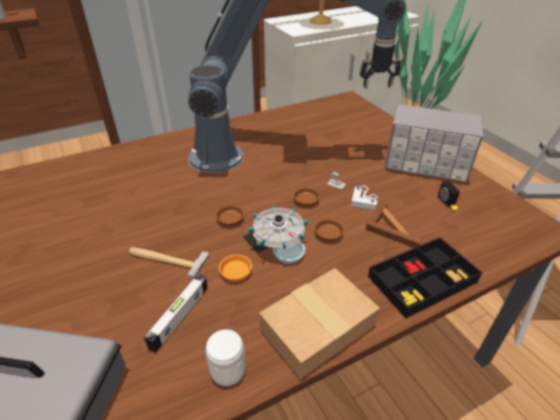

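View pics/top0.png

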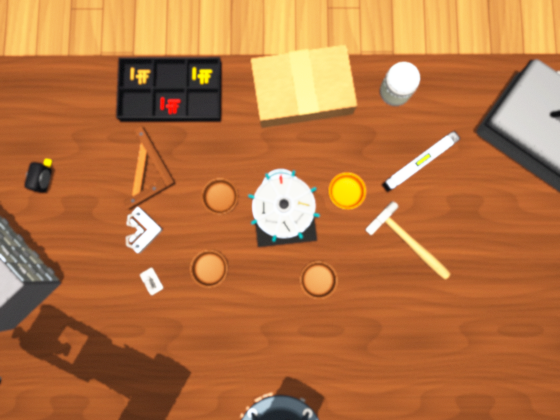

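View pics/wrist0.png

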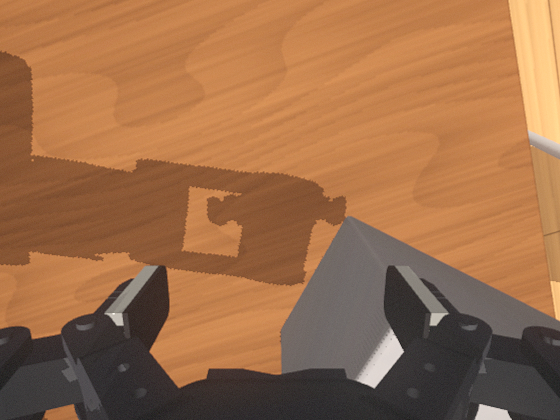

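The top view shows the dispenser at about (284,204), its red mark near (281,181), and a brass-coloured nail near (304,203). I'll zoom in and measure.

Run:
```python
from h import *
s=np.load('top0.npy',allow_pickle=True).item()
im=s['image'];c=im[155:255,235:335];cv2.imwrite('pics/topz.png',cv2.resize(c,(600,600),interpolation=cv2.INTER_CUBIC))
hsv=cv2.cvtColor(im,cv2.COLOR_BGR2HSV)
m=cv2.inRange(hsv,(80,80,60),(100,255,255));m[:150]=0;m[260:]=0;m[:,:230]=0;m[:,340:]=0
n,l,st,ce=cv2.connectedComponentsWithStats(m)
P=[]
for i in range(1,n):
    w=ray(s,*ce[i],.081); print(st[i][4],ce[i],w.round(4)); 
    if st[i][4]>=4:P.append(w[:2])
P=np.array(P);A=np.c_[2*P,np.ones(len(P))];x=np.linalg.lstsq(A,(P**2).sum(1),rcond=None)[0];c=x[:2];print('centre',c,np.sqrt(x[2]+c@c));print(np.degrees(np.arctan2(*(P-c).T[::-1])))
m=cv2.inRange(hsv,(0,120,120),(6,255,255));m[:165]=0;m[200:]=0;m[:,:260]=0;m[:,310:]=0
v,u=np.nonzero(m);print('red',u.mean(),v.mean(),ray(s,u.mean(),v.mean(),.085))
print('btn',ray(s,284,204,.11))
sc=np.load('scene0.npy',allow_pickle=True).item()['image'];cv2.imwrite('pics/scz.png',cv2.resize(sc[190:280,220:340],(800,600),interpolation=cv2.INTER_CUBIC))
```

```text
16 [292.8125 173.3125] [ 0.6269 -0.0329  0.081 ]
15 [267.46666667 176.13333333] [0.6202 0.0274 0.081 ]
16 [312.8125 189.375 ] [ 0.588 -0.08   0.081]
13 [251. 196.] [0.5725 0.0663 0.081 ]
19 [315.68421053 214.63157895] [ 0.5278 -0.0861  0.081 ]
20 [253.95 221.6 ] [0.5116 0.0591 0.081 ]
35 [300.31428571 235.57142857] [ 0.4785 -0.0496  0.081 ]
35 [273.62857143 238.54285714] [0.4717 0.0128 0.081 ]
centre [ 0.54926519 -0.01025076] 0.08008164430313297
[ -16.23697606   27.98641474  -60.937749     73.14434332 -105.81281447
  118.53344362 -150.91554077  163.43223904]
red 280.54545454545456 179.27272727272728 [ 0.61175636 -0.00363754  0.085     ]
btn [ 0.54908657 -0.01144083  0.11      ]
```

View pics/topz.png

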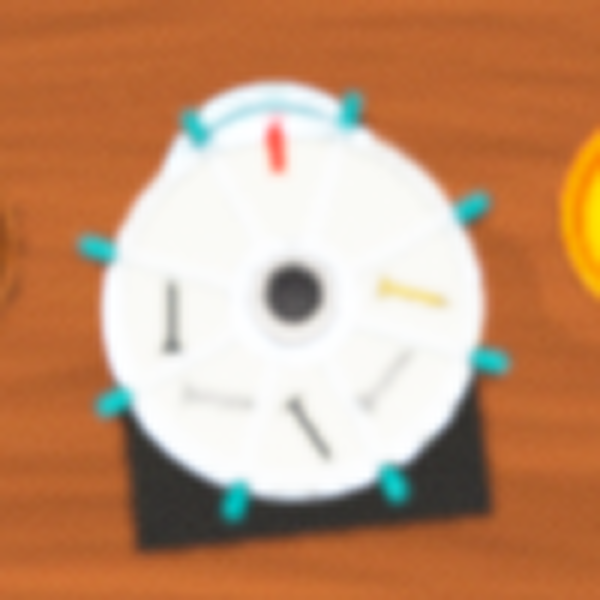

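View pics/scz.png

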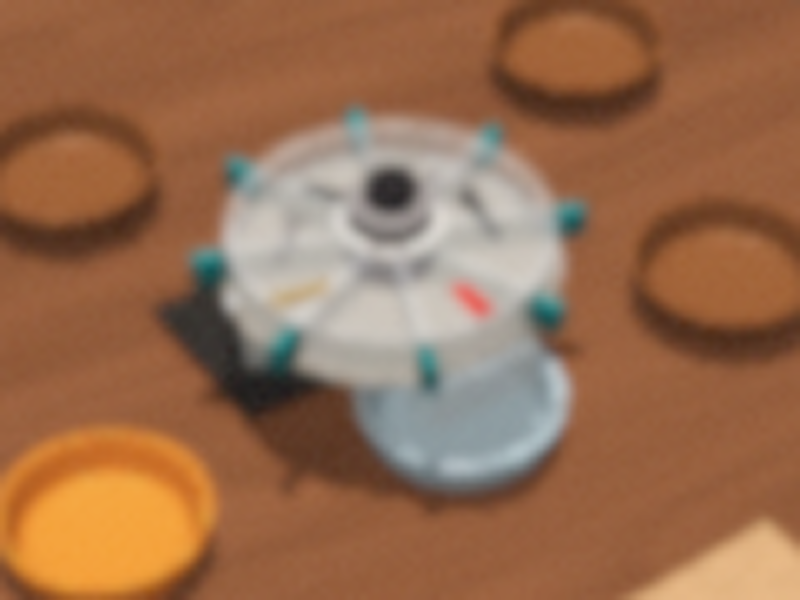

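Zoomed top view: the lugs lie on an 80.1 mm circle centred at (0.549,-0.010), which matches the given 80 mm. The outlet is at about +6° and the brass nail's compartment at about -84°, so it needs two clicks anticlockwise. Next I'll work out the approach to the lug at -61°.

```bash
cat >> h.py <<'E'
from scipy.spatial.transform import Rotation as Ro
def tool():
    st=manip.sense();R=Ro.from_quat(st['tool_rot']).as_matrix();return st,np.array(st['tcp_pos']),R
def goto(p,phi):
    """shift in tool axes and spin (two options) so tool y is tangent at lug angle phi(deg)"""
    st,t,R=tool();a=np.degrees(np.arctan2(R[1,1],R[0,1]))
    d=(a-(phi+90)+90)%180-90   # spin + = clockwise from above
    return (R.T@(np.array(p)-t)).round(4),d.round(2),st['q'].round(3)
E
python3 - <<'E'
from h import *
st,t,R=tool();print(R.round(3))
c=np.array([.5493,-.0103]);
for phi in(-61,-16):
  for r in (.091,.15):
    a=np.radians(phi);print(phi,r,goto([*(c+r*np.array([np.cos(a),np.sin(a)])),.2],phi))
E
```

```text
[[-0.001  0.317  0.948]
 [-0.001  0.948 -0.317]
 [-1.    -0.002 -0.   ]]
-61 0.091 (array([ 0.0088, -0.5214,  0.5914]), np.float64(42.51), array([ 1.07 ,  0.528,  1.434,  0.   ,  1.181, -0.179]))
-61 0.15 (array([ 0.0089, -0.5613,  0.6349]), np.float64(42.51), array([ 1.07 ,  0.528,  1.434,  0.   ,  1.181, -0.179]))
-16 0.091 (array([ 0.0087, -0.456 ,  0.6153]), np.float64(-2.49), array([ 1.07 ,  0.528,  1.434,  0.   ,  1.181, -0.179]))
-16 0.15 (array([ 0.0087, -0.4534,  0.6742]), np.float64(-2.49), array([ 1.07 ,  0.528,  1.434,  0.   ,  1.181, -0.179]))
```

Emit:
{"method": "play_rows", "body": {
  "series": [
    [-0.04, 0, 0, 0],
    [-0.05, -0.02, 0.02, 0],
    [-0.05, -0.05, 0.05, 3],
    [-0.05, -0.08, 0.09, 6],
    [-0.05, -0.11, 0.13, 9],
    [-0.05, -0.14, 0.165, 12],
    [-0.05, -0.175, 0.2, 15],
    [-0.05, -0.21, 0.24, 18],
    [-0.05, -0.245, 0.275, 21],
    [-0.05, -0.28, 0.315, 24],
    [-0.05, -0.315, 0.355, 27],
    [-0.05, -0.35, 0.395, 30],
    [-0.05, -0.385, 0.435, 33],
    [-0.05, -0.42, 0.475, 36],
    [-0.05, -0.455, 0.515, 39],
    [-0.05, -0.485, 0.55, 41],
    [-0.05, -0.505, 0.575, 42],
    [-0.05, -0.521, 0.591, 42.5],
    [-0.05, -0.521, 0.591, 42.5],
    [-0.05, -0.521, 0.591, 42.5]
  ],
  "claw": 20
}}

```text
t: 2.15
tcp_pos: [0.5924, -0.0891, 0.2581]
tool_rot: [0.359, 0.61, -0.36, 0.608]
force: [-0.3, -0.3, -0.5]
finger_gap: 0.2
```

Run:
```python
from h import *
s=snapshot('wrist');cv2.imwrite('pics/w1.png',s['image']);np.save('w1.npy',s,allow_pickle=True)
st=manip.sense();print(st['t'],st['tcp_pos'],st['force'],st['finger_gap'])
im=s['image'];hsv=cv2.cvtColor(im,cv2.COLOR_BGR2HSV)
m=cv2.inRange(hsv,(80,80,60),(100,255,255))
n,l,S,ce=cv2.connectedComponentsWithStats(m)
for i in range(1,n):
    if S[i][4]>40: print(S[i],ce[i].round(1),ray(s,*ce[i],.081).round(4))
```

```text
2.2 [ 0.59215747 -0.0882796   0.2583002 ] [0.63019497 0.11310454 0.37964948] 0.2014577926639121
[207  10  17  19 169] [215.   18.9] [0.4761 0.012  0.081 ]
[337  11  17  18 154] [345.3  19.1] [0.5738 0.0658 0.081 ]
[183  83  17  10 141] [191.6  87.1] [ 0.4824 -0.0479  0.081 ]
[360  84  17   9 138] [367.6  88. ] [0.6209 0.0279 0.081 ]
[213 143  14  15 104] [219.6 150. ] [ 0.5294 -0.0857  0.081 ]
[332 144  14  14 114] [338.7 150.7] [ 0.6274 -0.0321  0.081 ]
[276 167   7  16 103] [279.  174.7] [ 0.5895 -0.0791  0.081 ]
```

View pics/w1.png

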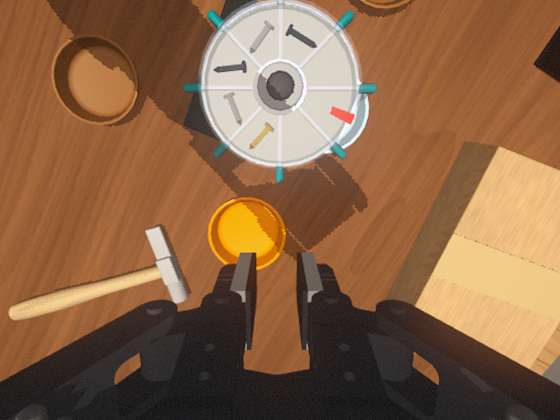

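The wrist view shows the brass nail at (262,136) between the lugs at (220,150) and (279,175), and the red mark at (342,115). That confirms two clicks. I'll refit the centre and plan the descent and the arc.

Run:
```python
from h import *
P=np.array([[.4761,.012],[.5738,.0658],[.4824,-.0479],[.6209,.0279],[.5294,-.0857],[.6274,-.0321],[.5895,-.0791]])
from scipy.optimize import least_squares
g=lambda x:np.concatenate([P[:,i]-x[i]-x[2]*np.array([np.cos,np.sin][i](x[3]+k*np.pi/4)) for i in (0,1)])  if 0 else None
ang=np.round((np.degrees(np.arctan2(P[:,1]+.0102,P[:,0]-.5493))-28.6)/45)*45
fit=least_squares(lambda x:np.r_[P[:,0]-x[0]-x[2]*np.cos(x[3]+np.radians(ang)),P[:,1]-x[1]-x[2]*np.sin(x[3]+np.radians(ang))],[.549,-.01,.08,.5])
print(fit.x,np.degrees(fit.x[3]),(fit.fun*1000).round(1))
c=fit.x[:2];off=np.degrees(fit.x[3])
s=np.load('w1.npy',allow_pickle=True).item();print('btn',ray(s,280,86.5,.11),'red',ray(s,342,115,.085))
phi=off-90;a=np.radians(phi)
print(phi,goto([*(c+.091*np.array([np.cos(a),np.sin(a)])),.064],phi))
for d in range(5,96,5):
    b=np.radians(d);print(d,(.091*np.array([np.sin(b),np.cos(b)-1])).round(4))
```

```text
[ 0.55165973 -0.00998769  0.07887816  0.50094921] 28.702275526996115 [ 0.1  0.  -0.1  0.1 -0.1  0.  -0.  -0.1  0.1 -0.   0.  -0.   0.   0.1]
btn [ 0.55228141 -0.01084981  0.11      ] red [ 0.61249953 -0.00343921  0.085     ]
-61.29772447300388 (array([0.1943, 0.0026, 0.0031]), np.float64(0.32), array([-3.340e-01,  4.410e-01,  1.440e+00, -1.000e-03,  1.262e+00,
       -8.400e-01]))
5 [ 0.0079 -0.0003]
10 [ 0.0158 -0.0014]
15 [ 0.0236 -0.0031]
20 [ 0.0311 -0.0055]
25 [ 0.0385 -0.0085]
30 [ 0.0455 -0.0122]
35 [ 0.0522 -0.0165]
40 [ 0.0585 -0.0213]
45 [ 0.0643 -0.0267]
50 [ 0.0697 -0.0325]
55 [ 0.0745 -0.0388]
60 [ 0.0788 -0.0455]
65 [ 0.0825 -0.0525]
70 [ 0.0855 -0.0599]
75 [ 0.0879 -0.0674]
80 [ 0.0896 -0.0752]
85 [ 0.0907 -0.0831]
90 [ 0.091 -0.091]
95 [ 0.0907 -0.0989]
```

Emit:
{"method": "play_rows", "body": {
  "series": [
    [0.03, 0.001, 0.003, 0.3],
    [0.06, 0.001, 0.003, 0.3],
    [0.09, 0.001, 0.003, 0.3],
    [0.12, 0.001, 0.003, 0.3],
    [0.14, 0.001, 0.003, 0.3],
    [0.15, 0.001, 0.003, 0.3],
    [0.15, 0.001, 0.003, 0.3],
    [0.15, 0.001, 0.003, 0.3]
  ],
  "claw": 22
}}

```text
t: 3.0
tcp_pos: [0.5946, -0.0899, 0.1093]
tool_rot: [0.36, 0.609, -0.36, 0.608]
force: [0.0, -0.4, -0.1]
finger_gap: 0.218
```

Run:
```python
from h import *
s=snapshot('wrist');cv2.imwrite('pics/w2.png',s['image']);np.save('w2.npy',s,allow_pickle=True)
st,t,R=tool();print(st['t'],t,st['force'],st['finger_gap'])
for c in([.5505,-.0101],[.5517,-.01]):
  a=np.radians(-61.4);print(goto([*(np.array(c)+.091*np.array([np.cos(a),np.sin(a)])),.064],-61.4))
```

```text
3.05 [ 0.59498104 -0.09022058  0.10969492] [ 0.38193313 -1.3251034   0.39437652] 0.21814175068740674
(array([ 0.0457, -0.0007, -0.0007]), np.float64(0.16), array([-3.35e-01,  6.22e-01,  1.58e+00, -1.00e-03,  9.40e-01, -8.37e-01]))
(array([ 0.0457,  0.0004, -0.0002]), np.float64(0.16), array([-3.35e-01,  6.22e-01,  1.58e+00, -1.00e-03,  9.40e-01, -8.37e-01]))
```

View pics/w2.png

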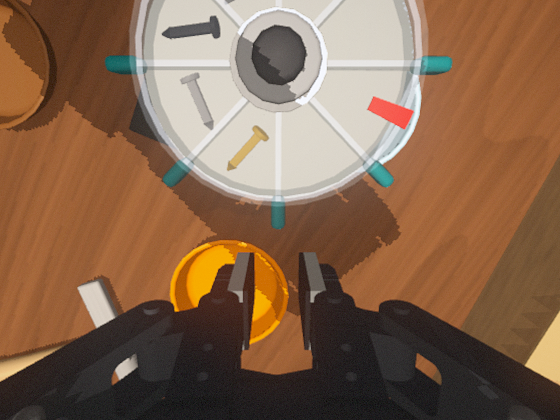

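The wrist view shows the lug at column 278 and the pad gap centred at about 277, so they are aligned. I'll descend around the lug.

Emit:
{"method": "play_rows", "body": {
  "series": [
    [0.012, 0, 0, 0],
    [0.024, 0, 0, 0],
    [0.034, 0, 0, 0],
    [0.042, 0, 0, 0],
    [0.046, 0, 0, 0],
    [0.046, 0, 0, 0]
  ]
}}

```text
t: 3.65
tcp_pos: [0.5944, -0.0901, 0.0627]
tool_rot: [0.36, 0.609, -0.361, 0.608]
force: [-0.3, 0.2, -0.1]
finger_gap: 0.225
```

Run:
```python
from h import *
s=snapshot('wrist');cv2.imwrite('pics/w3.png',s['image'])
s=snapshot('scene');cv2.imwrite('pics/s3.png',cv2.resize(s['image'][170:290,210:370],(800,600),interpolation=cv2.INTER_CUBIC))
st,t,R=tool();print(st['t'],t,st['force'],st['finger_gap'])
```

```text
3.75 [ 0.59511611 -0.09036038  0.06363316] [0.01674604 0.0743292  0.66035702] 0.2237625909778889
```

View pics/w3.png

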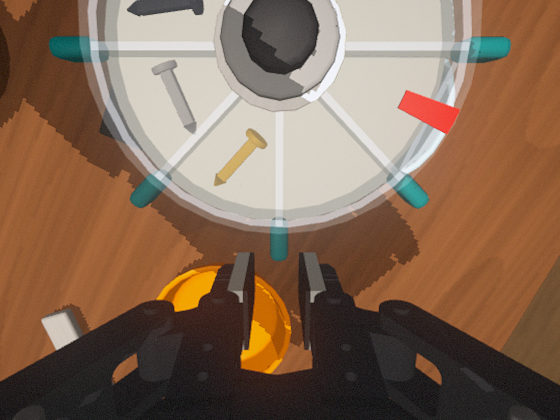

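View pics/s3.png

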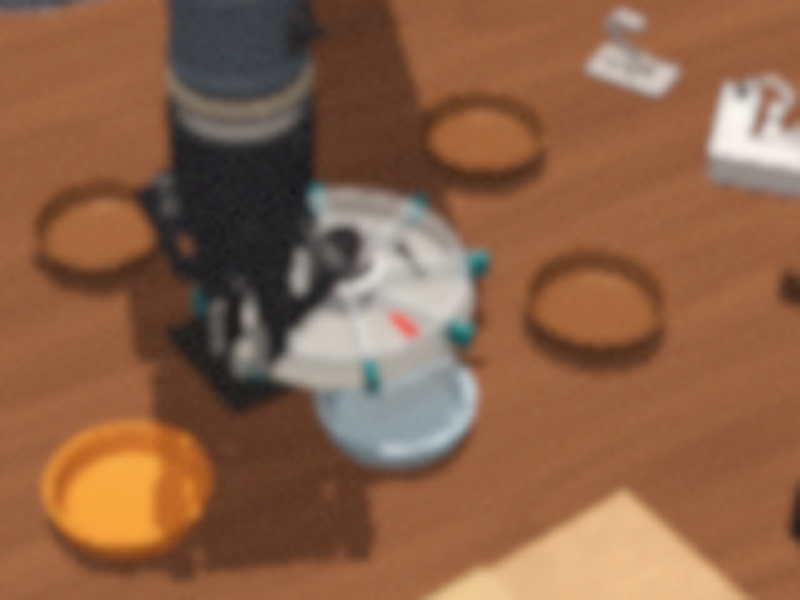

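Run:
```python
from h import *
s=snapshot('wrist');st,t,R=tool()
for z in(-.011,0,.011):
  for x in(0,-.02):
    print(x,z,[proj(s,t+R@np.array([x,y,z])).round() for y in(-.0093,.0093)])
c=np.array([.5517,-.01]);u=np.array([np.cos(np.radians(-61.3)),np.sin(np.radians(-61.3))])
for r in(.071,.08,.088): print(r,[proj(s,[*(c+r*u),z]).round() for z in(.081,.063)])
print(st['t'])
```

```text
0 -0.011 [array([257., 234.]), array([296., 234.])]
-0.02 -0.011 [array([255., 250.]), array([299., 250.])]
0 0 [array([258., 256.]), array([296., 256.])]
-0.02 0 [array([255., 273.]), array([298., 273.])]
0 0.011 [array([258., 276.]), array([295., 276.])]
-0.02 0.011 [array([256., 296.]), array([298., 296.])]
0.071 [array([278., 226.]), array([278., 215.])]
0.08 [array([278., 246.]), array([278., 233.])]
0.088 [array([278., 263.]), array([277., 248.])]
3.8
```

Run:
```python
from h import *
s=snapshot('wrist');st,t,R=tool();D=s['depth'];Rc=np.array(s['R']);tc=np.array(s['t'])
def P(u,v):
    d=D[v,u];X=Rc.T@(np.array([(u-s['cx'])/f(s)*d,(v-s['cy'])/f(s)*d,d])-tc);return X.round(4),(R.T@(X-t)).round(4)
for u,v in[(243,255),(240,256),(247,258),(250,262),(247,275),(245,300),(310,256),(316,258),(305,262),(308,285),(278,240),(278,250)]:print(u,v,*P(u,v))
cv2.imwrite('pics/w4.png',cv2.resize(s['image'][200:360,200:360],(600,600),interpolation=cv2.INTER_CUBIC))
```

```text
243 255 [ 0.5779 -0.0868  0.092 ] [-0.0279 -0.0136 -0.0116]
240 256 [ 0.5768 -0.0871  0.0935] [-0.0295 -0.0146 -0.0118]
247 258 [ 0.5795 -0.086   0.0946] [-0.0306 -0.0117 -0.0114]
250 262 [ 0.5806 -0.0845  0.1005] [-0.0364 -0.0101 -0.0122]
247 275 [ 0.5804 -0.085   0.1111] [-0.047  -0.0105 -0.0118]
245 300 [ 0.5823 -0.0882  0.122 ] [-0.0579 -0.0103 -0.0081]
310 256 [ 0.6011 -0.0733  0.0944] [-0.0304  0.0132 -0.0122]
316 258 [ 0.6034 -0.0727  0.095 ] [-0.031   0.0156 -0.0116]
305 262 [ 0.5992 -0.0749  0.0993] [-0.0352  0.0109 -0.0117]
308 285 [ 0.5982 -0.0743  0.1203] [-0.0563  0.0102 -0.0127]
278 240 [ 0.5893 -0.0781  0.0799] [-0.0159  0.0006 -0.0137]
278 250 [ 0.5916 -0.0823  0.0796] [-0.0155  0.0006 -0.0089]
```

View pics/w4.png

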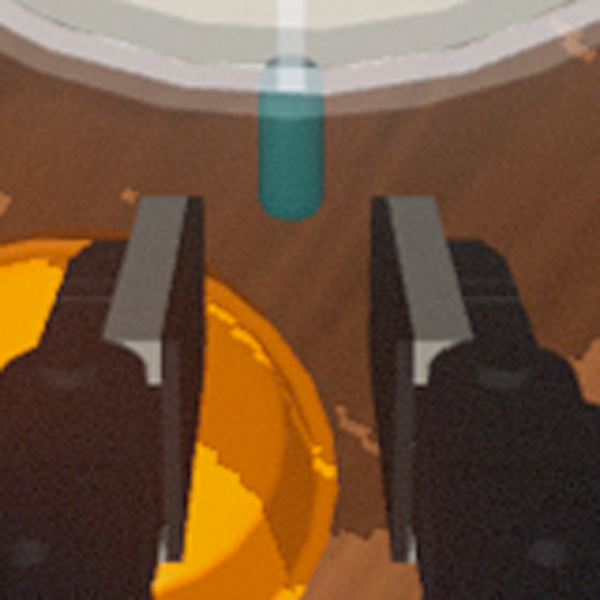

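Depth puts the pad tips about 25 mm behind the TCP at this opening, at z≈0.088, which is above the lugs. I need to go about 22 mm lower; there is clearance for that under either reading.

Emit:
{"method": "play_rows", "body": {
  "series": [
    [0.006, 0, 0, 0],
    [0.012, 0, 0, 0],
    [0.018, 0, 0, 0],
    [0.022, 0, 0, 0],
    [0.022, 0, 0, 0]
  ]
}}

```text
t: 4.35
tcp_pos: [0.5947, -0.0902, 0.0411]
tool_rot: [0.36, 0.609, -0.361, 0.608]
force: [-0.6, 0.3, 0.0]
finger_gap: 0.22
```

Run:
```python
from h import *
s=snapshot('wrist');st,t,R=tool();D=s['depth'];Rc=np.array(s['R']);tc=np.array(s['t'])
print(st['t'],t,st['force'])
def P(u,v):
    d=D[v,u];X=Rc.T@(np.array([(u-s['cx'])/f(s)*d,(v-s['cy'])/f(s)*d,d])-tc);return X.round(4),(R.T@(X-t)).round(4)
for u,v in[(243,255),(247,258),(310,256),(278,250)]:print(u,v,*P(u,v))
cv2.imwrite('pics/w5.png',cv2.resize(s['image'][200:360,200:360],(600,600),interpolation=cv2.INTER_CUBIC))
```

```text
4.4 [ 0.59501857 -0.09032666  0.04150654] [-0.0585952  -0.02278966  0.47515868]
243 255 [ 0.5773 -0.0865  0.0694] [-0.0279 -0.0137 -0.0119]
247 258 [ 0.5789 -0.0855  0.0729] [-0.0314 -0.0118 -0.012 ]
310 256 [ 0.6008 -0.0734  0.0708] [-0.0293  0.0131 -0.012 ]
278 250 [ 0.5859 -0.073   0.0835] [-0.042   0.0003 -0.0195]
```

View pics/w5.png

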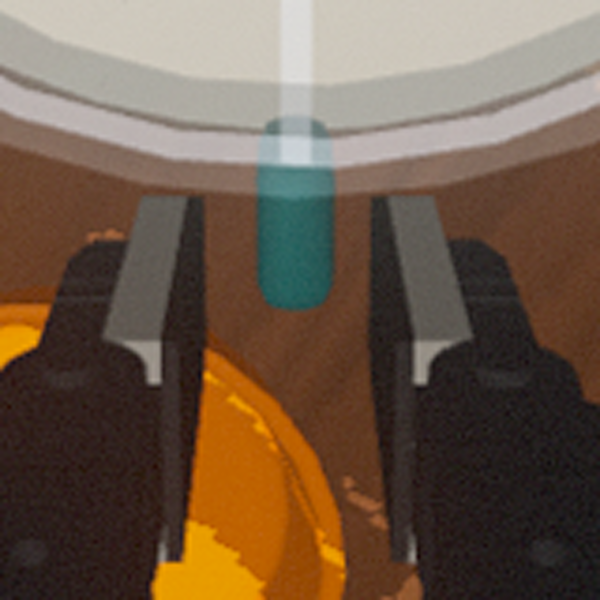

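The wrist view shows the lug clearly between the pads. Click 1: 45° arc.

Emit:
{"method": "play_rows", "body": {
  "series": [
    [0, 0.0048, -0.0001, -3],
    [0, 0.0095, -0.0005, -6],
    [0, 0.0142, -0.0011, -9],
    [0, 0.0189, -0.002, -12],
    [0, 0.0236, -0.0031, -15],
    [0, 0.0281, -0.0045, -18],
    [0, 0.0326, -0.006, -21],
    [0, 0.037, -0.0079, -24],
    [0, 0.0413, -0.0099, -27],
    [0, 0.0455, -0.0122, -30],
    [0, 0.0496, -0.0147, -33],
    [0, 0.0535, -0.0174, -36],
    [0, 0.0573, -0.0203, -39],
    [0, 0.0609, -0.0234, -42],
    [0, 0.0643, -0.0267, -45],
    [0, 0.0643, -0.0267, -45],
    [0, 0.0643, -0.0267, -45]
  ]
}}

```text
t: 6.1
tcp_pos: [0.6386, -0.036, 0.0415]
tool_rot: [0.1, 0.7, -0.101, 0.7]
force: [-0.1, -0.1, 0.3]
finger_gap: 0.22
```

Run:
```python
from h import *
s=snapshot('wrist');st,t,R=tool();print(st['t'],t,st['force'],st['q'].round(2))
a=np.radians(-16.3)
for c in ([.5505,-.0101],[.5517,-.01]):print(goto([*(np.array(c)+.091*np.array([np.cos(a),np.sin(a)])),.0415],-16.3))
cv2.imwrite('pics/w6.png',s['image'])
```

```text
6.15 [ 0.63851491 -0.03610247  0.04150167] [0.16844    0.65237403 0.53761232] [-0.23  0.76  1.51 -0.    0.87 -1.52]
(array([ 0.    ,  0.0003, -0.0008]), np.float64(0.01), array([-2.300e-01,  7.590e-01,  1.514e+00, -1.000e-03,  8.680e-01,
       -1.516e+00]))
(array([0.    , 0.0007, 0.0003]), np.float64(0.01), array([-2.300e-01,  7.590e-01,  1.514e+00, -1.000e-03,  8.680e-01,
       -1.516e+00]))
```

View pics/w6.png

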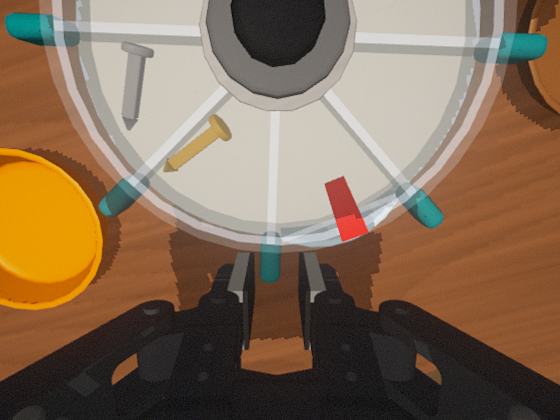

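The first click is done: the brass nail at (200,145) is now one compartment from the red mark at (345,208). Click 2 follows.

Emit:
{"method": "play_rows", "body": {
  "series": [
    [0, 0.0048, -0.0001, -3],
    [0, 0.0095, -0.0005, -6],
    [0, 0.0142, -0.0011, -9],
    [0, 0.0189, -0.002, -12],
    [0, 0.0236, -0.0031, -15],
    [0, 0.0281, -0.0045, -18],
    [0, 0.0326, -0.006, -21],
    [0, 0.037, -0.0079, -24],
    [0, 0.0413, -0.0099, -27],
    [0, 0.0455, -0.0122, -30],
    [0, 0.0496, -0.0147, -33],
    [0, 0.0535, -0.0174, -36],
    [0, 0.0573, -0.0203, -39],
    [0, 0.0609, -0.0234, -42],
    [0, 0.0643, -0.0267, -45],
    [0, 0.0643, -0.0267, -45],
    [0, 0.0643, -0.0267, -45]
  ]
}}

```text
t: 7.85
tcp_pos: [0.6309, 0.0329, 0.0415]
tool_rot: [-0.175, 0.685, 0.174, 0.685]
force: [-0.6, 0.5, 0.4]
finger_gap: 0.218
```

Run:
```python
from h import *
s=snapshot('wrist');st,t,R=tool();print(st['t'],t,st['force'],st['q'].round(2))
a=np.radians(28.7)
for c in ([.5505,-.0101],[.5517,-.01]):print(goto([*(np.array(c)+.091*np.array([np.cos(a),np.sin(a)])),.0415],28.7))
cv2.imwrite('pics/w7.png',s['image'])
```

```text
7.9 [0.6310161  0.03277436 0.04146401] [ 0.20352771 -0.69304711 -0.034833  ] [-0.12  0.75  1.54 -0.    0.85 -2.19]
(array([-0.    ,  0.0011, -0.0002]), np.float64(-0.07), array([-1.240e-01,  7.520e-01,  1.535e+00, -2.000e-03,  8.550e-01,
       -2.194e+00]))
(array([-0.    ,  0.0006,  0.0009]), np.float64(-0.07), array([-1.240e-01,  7.520e-01,  1.535e+00, -2.000e-03,  8.550e-01,
       -2.194e+00]))
```

View pics/w7.png

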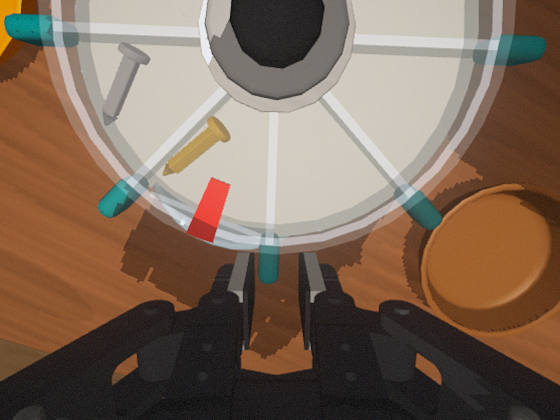

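The brass nail is now in the compartment under the red mark. I'll lift straight off the lug and re-check.

Emit:
{"method": "play_rows", "body": {
  "series": [
    [0, 0, 0.004, 0],
    [-0.02, 0, 0.004, 0],
    [-0.05, 0, 0.004, 0],
    [-0.09, 0, 0.004, 0],
    [-0.13, 0, 0.004, 0],
    [-0.16, 0, 0.004, 0],
    [-0.17, 0, 0.004, 0],
    [-0.17, 0, 0.004, 0],
    [-0.17, 0, 0.004, 0]
  ],
  "claw": 0
}}

```text
t: 8.8
tcp_pos: [0.6336, 0.035, 0.2099]
tool_rot: [-0.175, 0.686, 0.175, 0.684]
force: [-0.3, 0.0, -0.3]
finger_gap: 0.001
```

Run:
```python
from h import *
s=snapshot('wrist');st,t,R=tool();print(st['t'],t,st['force'],st['finger_gap'])
im=s['image'];hsv=cv2.cvtColor(im,cv2.COLOR_BGR2HSV)
m=cv2.inRange(hsv,(80,80,40),(100,255,255))
n,l,S,ce=cv2.connectedComponentsWithStats(m)
for i in range(1,n):
    if S[i][4]>40:
        w=ray(s,*ce[i],.081);print(S[i][4],w.round(4),np.degrees(np.arctan2(w[1]+.010,w[0]-.5515)).round(1),np.hypot(w[1]+.010,w[0]-.5515).round(4))
cv2.imwrite('pics/w8.png',s['image'])
D=s['depth'];Rc=np.array(s['R']);tc=np.array(s['t'])
# lowest finger point seen by depth
v,u=np.mgrid[0:420,0:560];X=np.stack([(u-s['cx'])/f(s)*D,(v-s['cy'])/f(s)*D,D],-1)-tc
X=X@Rc-t;T=X@R;mk=(D>0)&(abs(T[...,1])<.02)&(abs(T[...,2])<.02)&(T[...,0]>-.06)&(T[...,0]<.02)
print('tip x',np.sort(T[mk][:,0])[-30:].round(4)[::5])
m=cv2.inRange(hsv,(15,90,60),(35,255,255));
n,l,S,ce=cv2.connectedComponentsWithStats(m)
for i in range(1,n):
    if S[i][4]>40: print('yel',S[i][4],ce[i].round(),ray(s,*ce[i],.065).round(4))
```

```text
8.85 [0.63322475 0.03496997 0.20931075] [ 0.10760167 -0.39179163 -0.39376042] 0.004217963178174024
82 [ 0.533  -0.0816  0.081 ] -104.5 0.074
49 [0.4811 0.0121 0.081 ] 162.6 0.0738
186 [0.5134 0.0591 0.081 ] 118.8 0.0789
191 [ 0.5906 -0.0783  0.081 ] -60.2 0.0787
144 [ 0.6279 -0.0311  0.081 ] -15.5 0.0793
141 [0.5731 0.0664 0.081 ] 74.2 0.0794
142 [0.6205 0.029  0.081 ] 29.5 0.0793
tip x [-0.0263 -0.0261 -0.0259 -0.0258 -0.0256 -0.0253]
yel 7845 [98. 43.] [ 0.5956 -0.1454  0.065 ]
yel 209 [243. 130.] [ 0.6002 -0.0145  0.065 ]
yel 17024 [ 75. 298.] [ 0.8153 -0.0823  0.065 ]
yel 972 [524. 324.] [0.6326 0.3095 0.065 ]
yel 489 [154. 366.] [0.8486 0.0137 0.065 ]
```

View pics/w8.png

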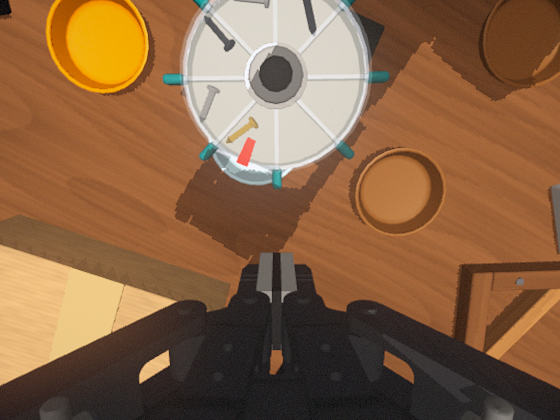

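Checked after release: the lugs are at 29.5° and -15.5°, back on the detent pattern. The brass nail's middle is at about (0.600,-0.0145), roughly 10 mm from the outlet centre at (0.597,-0.005). Next I move above the button.

Run:
```python
from h import *
st,t,R=tool();print((R.T@(np.array([.551,-.0104,.15])-t)).round(4))
s=np.load('w1.npy',allow_pickle=True).item()
```

```text
[ 0.0597 -0.0005 -0.0937]
```

Emit:
{"method": "play_rows", "body": {
  "series": [
    [0, 0, -0.02, 0],
    [0, 0, -0.05, 0],
    [0, 0, -0.08, 0],
    [0.01, -0.0005, -0.0937, 0],
    [0.03, -0.0005, -0.0937, 0],
    [0.05, -0.0005, -0.0937, 0],
    [0.06, -0.0005, -0.0937, 0],
    [0.06, -0.0005, -0.0937, 0],
    [0.06, -0.0005, -0.0937, 0]
  ]
}}

```text
t: 9.75
tcp_pos: [0.5509, -0.0103, 0.1492]
tool_rot: [-0.174, 0.687, 0.175, 0.683]
force: [0.6, -0.2, 0.1]
finger_gap: -0.001
```

Run:
```python
from h import *
st,t,R=tool();print(st['t'],t,st['force'])
s=snapshot('scene');cv2.imwrite('pics/s9.png',cv2.resize(s['image'][170:290,210:370],(800,600),interpolation=cv2.INTER_CUBIC))
print([((proj(s,p)-[210,170])*5).round() for p in (t,[.551,-.0104,.11])])
```

```text
9.75 [ 0.55087717 -0.01031067  0.1491893 ] [ 0.55352724 -0.17238823  0.1034831 ]
[array([339., 175.]), array([340., 229.])]
```

View pics/s9.png

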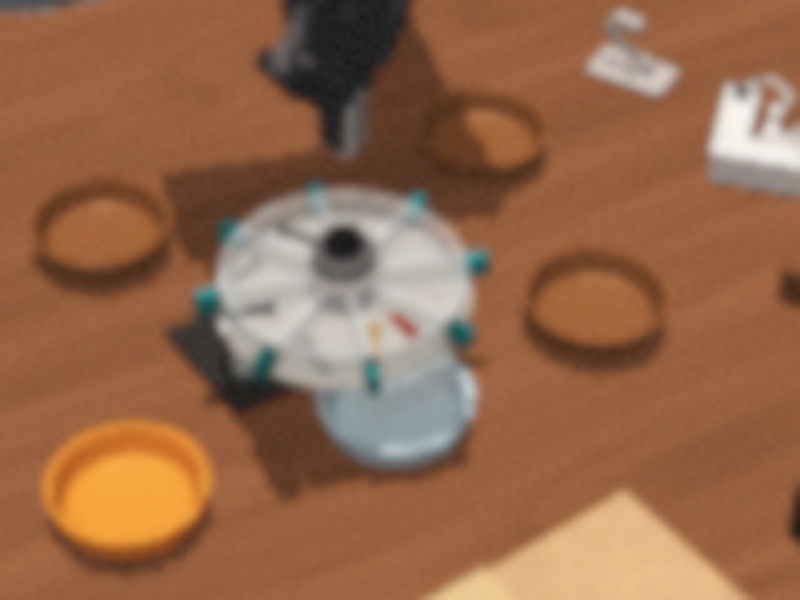

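Emit:
{"method": "play_rows", "body": {
  "series": [
    [0.015, 0, 0, 0],
    [0.03, 0, 0, 0],
    [0.036, 0, 0, 0],
    [0.036, 0, 0, 0]
  ]
}}

```text
t: 10.2
tcp_pos: [0.5511, -0.0103, 0.1137]
tool_rot: [-0.175, 0.687, 0.175, 0.684]
force: [-1.1, 1.0, 0.4]
finger_gap: 0.005
```

Emit:
{"method": "play_rows", "body": {
  "series": [
    [0.002, 0, 0, 0],
    [0.004, 0, 0, 0],
    [0.004, 0, 0, 0]
  ]
}}

```text
t: 10.5
tcp_pos: [0.5513, -0.0104, 0.11]
tool_rot: [-0.175, 0.687, 0.175, 0.684]
force: [-0.3, 0.8, -0.7]
finger_gap: -0.003
```

Emit:
{"method": "play_rows", "body": {
  "series": [
    [0.002, 0, 0, 0],
    [0.003, 0, 0, 0],
    [0.003, 0, 0, 0]
  ]
}}

```text
t: 10.8
tcp_pos: [0.5512, -0.0103, 0.1069]
tool_rot: [-0.175, 0.687, 0.175, 0.684]
force: [-0.1, -0.0, 0.2]
finger_gap: -0.003
```

Run:
```python
from h import *
s=snapshot('scene');cv2.imwrite('pics/s10.png',cv2.resize(s['image'][180:255,230:330],(800,600),interpolation=cv2.INTER_CUBIC))
s=snapshot('wrist');cv2.imwrite('pics/w10.png',s['image'])
st,t,R=tool();print(t,st['force'])
```

```text
[ 0.55128713 -0.01034208  0.10699661] [-0.11363844  0.61029294  0.28621046]
```

View pics/s10.png

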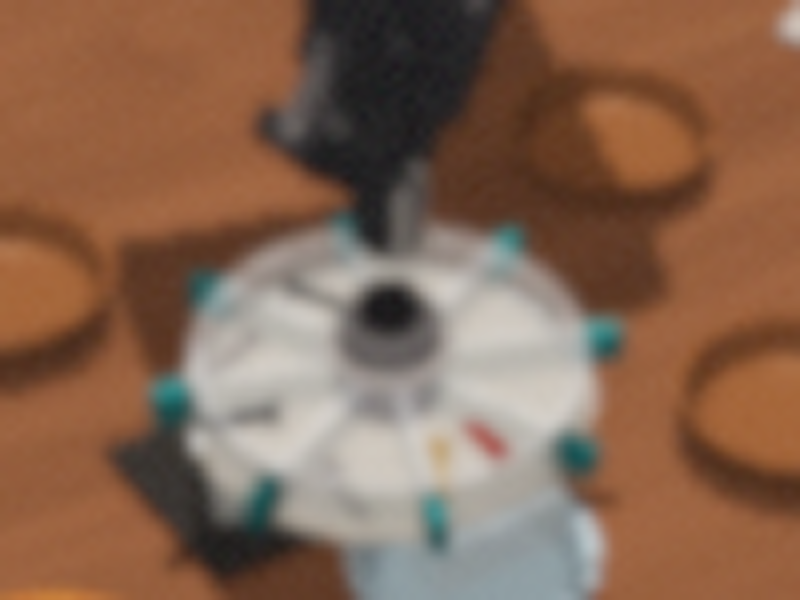

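View pics/w10.png

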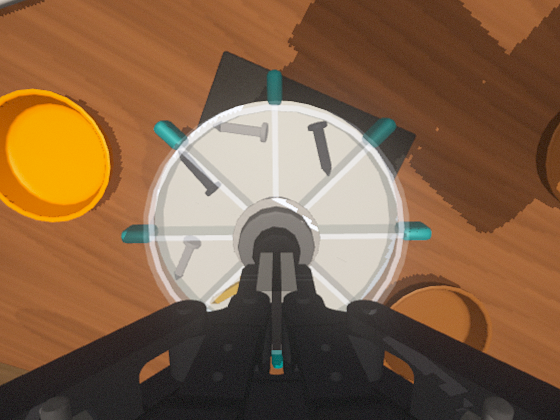

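Both views agree: the tips sit about 25 mm behind the TCP and are still above the button. I'll descend in small steps.

Emit:
{"method": "play_rows", "body": {
  "series": [
    [0.005, 0, 0, 0],
    [0.01, 0, 0, 0],
    [0.014, 0, 0, 0],
    [0.014, 0, 0, 0]
  ]
}}

```text
t: 11.3
tcp_pos: [0.5506, -0.0102, 0.0921]
tool_rot: [-0.174, 0.687, 0.175, 0.683]
force: [0.2, -0.4, -0.2]
finger_gap: -0.003
```

Emit:
{"method": "play_rows", "body": {
  "series": [
    [0.002, 0, 0, 0],
    [0.004, 0, 0, 0],
    [0.004, 0, 0, 0]
  ]
}}

```text
t: 11.6
tcp_pos: [0.5505, -0.0102, 0.0879]
tool_rot: [-0.174, 0.687, 0.175, 0.683]
force: [0.5, 0.7, 0.4]
finger_gap: -0.002
```

Emit:
{"method": "play_rows", "body": {
  "series": [
    [0.001, 0, 0, 0],
    [0.003, 0, 0, 0],
    [0.003, 0, 0, 0]
  ]
}}

```text
t: 11.9
tcp_pos: [0.5506, -0.0102, 0.0849]
tool_rot: [-0.174, 0.687, 0.175, 0.683]
force: [0.1, 0.7, 3.2]
finger_gap: -0.001
```

Contact (3 N). Now I press fully and hold.

Emit:
{"method": "play_rows", "body": {
  "series": [
    [0.002, 0, 0, 0],
    [0.004, 0, 0, 0],
    [0.005, 0, 0, 0],
    [0.005, 0, 0, 0],
    [0.005, 0, 0, 0]
  ]
}}

```text
t: 12.4
tcp_pos: [0.5507, -0.0102, 0.0806]
tool_rot: [-0.175, 0.687, 0.175, 0.683]
force: [-2.0, -0.2, 7.8]
finger_gap: -0.006
```

Emit:
{"method": "play_rows", "body": {
  "series": [
    [0.001, 0, 0, 0],
    [0.001, 0, 0, 0],
    [0.001, 0, 0, 0],
    [0.001, 0, 0, 0],
    [0.001, 0, 0, 0],
    [0.001, 0, 0, 0]
  ]
}}

```text
t: 13.0
tcp_pos: [0.5507, -0.0102, 0.0806]
tool_rot: [-0.175, 0.687, 0.175, 0.683]
force: [-2.1, 0.4, 9.3]
finger_gap: -0.007
```

Run:
```python
from h import *
s=snapshot('scene');cv2.imwrite('pics/s11.png',cv2.resize(s['image'][180:270,230:350],(800,600),interpolation=cv2.INTER_CUBIC))
st,t,R=tool();print(t,st['force'])
```

```text
[ 0.55065061 -0.01022706  0.08053957] [-2.85501244  0.01492036  9.38180443]
```

View pics/s11.png

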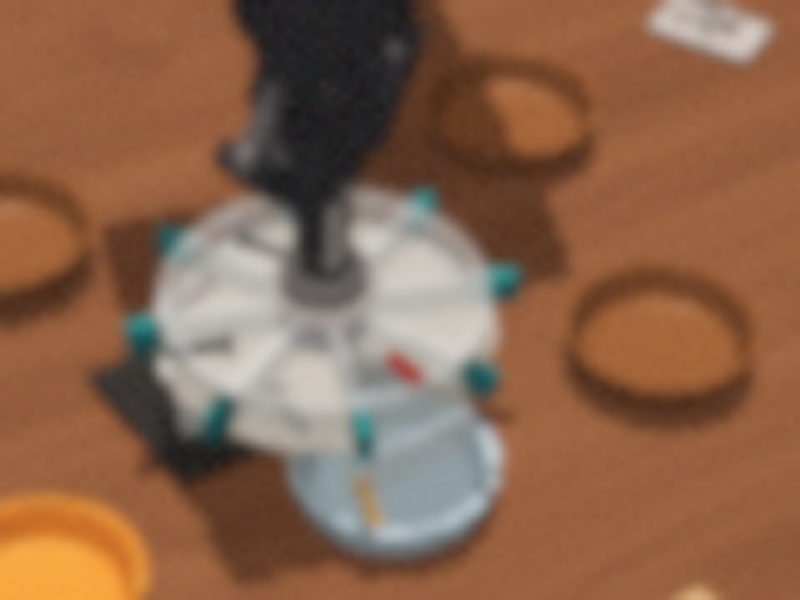

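The scene view shows the brass nail in the blue dish at (368,500) and the shutter open. I'll release the button and rise.

Emit:
{"method": "play_rows", "body": {
  "series": [
    [-0.004, 0, 0, 0],
    [-0.01, 0, 0, 0],
    [-0.03, 0, 0, 0],
    [-0.06, 0, 0, 0],
    [-0.1, 0, 0, 0],
    [-0.14, 0, 0, 0],
    [-0.17, 0, -0.04, 0],
    [-0.17, 0, -0.08, 0],
    [-0.17, 0, -0.1, 0],
    [-0.17, 0, -0.1, 0],
    [-0.17, 0, -0.1, 0],
    [-0.17, 0, -0.1, 0]
  ]
}}

```text
t: 14.25
tcp_pos: [0.4649, -0.058, 0.251]
tool_rot: [-0.175, 0.687, 0.175, 0.684]
force: [0.0, 0.1, 0.5]
finger_gap: -0.002
```

Run:
```python
from h import *
s=snapshot('scene');cv2.imwrite('pics/s12.png',cv2.resize(s['image'][180:270,230:350],(800,600),interpolation=cv2.INTER_CUBIC))
hsv=cv2.cvtColor(s['image'],cv2.COLOR_BGR2HSV);hsv2=hsv[225:275,270:310]
m=cv2.inRange(hsv2,(12,60,60),(32,255,255));v,u=np.nonzero(m);print(len(u))
c=cv2.inRange(hsv[225:275,265:320],(95,25,80),(125,255,255));vv,uu=np.nonzero(c);print(uu.min()+265,uu.max()+265,vv.min()+225,vv.max()+225)
st,t,R=tool();print(st['t'],t,st['force'])
s=snapshot('wrist');cv2.imwrite('pics/w12.png',s['image'])
```

```text
84
275 302 245 261
14.3 [ 0.46483139 -0.05785342  0.2508606 ] [ 0.54428252  0.31609843 -0.79418354]
```

View pics/s12.png

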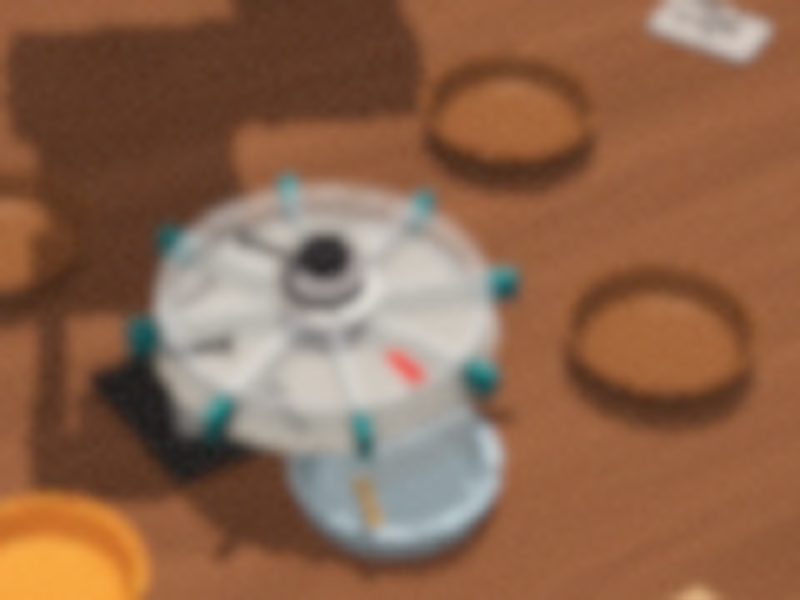

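View pics/w12.png

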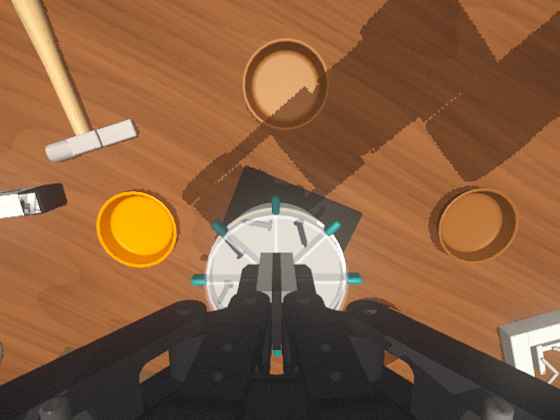

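Run:
```python
from h import *
s=snapshot('scene')
print('nail',ray(s,285.2,255,.009),'dish L/R rim',ray(s,273.5,248,.024),ray(s,305.5,248,.024),'front',ray(s,288.5,262.5,.024))
st=manip.sense();print(st['t'],st['qd'].round(3))
```

```text
nail [ 0.61118282 -0.0180453   0.009     ] dish L/R rim [ 0.58327157 -0.04183938  0.024     ] [0.6265318  0.04062634 0.024     ] front [ 0.65422109 -0.03078985  0.024     ]
14.4 [ 0.001 -0.003  0.006 -0.001  0.001 -0.   ]
```

The nail is about 18 mm from the dish centre at (0.605,-0.001), well inside the 42 mm limit. The measured rim width of 93 mm matches the given 92 mm, and the button is up.

```bash
python3 -c "
from station import manip
print(manip.sign_off())"
```

```text
the job is handed in; nothing more can be done
None
```

The brass nail is in the blue dish, and I handed the job in at about 14.4 s; no verdict was reported. I straddled one lug and turned the carousel two clicks anticlockwise. Then I checked that the nail lay about 10 mm from the outlet centre with the lugs back at rest, pressed the button to its stop (about 9 N) and withdrew.

**Last checks:**
- **Nail:** it lies about 18 mm from the dish centre, against the 42 mm limit.
- **Dish:** it looks unmoved in the last picture, but I did not measure its shift from the start.
- **Button and arm:** by eye the button is up, and the arm is clear and at rest.
- **Other nails:** I saw nothing but the brass nail in the dish. The four others were all seen in the carousel before the press; afterwards the gripper partly hid the carousel, so I did not count all four.

**Disagreements:**
- **Finger tips:** the visible tips sat about 25 mm behind the stated TCP. I went lower than planned on the lug, and on the button I went down in small steps until I felt contact.
- **Carousel centre:** the top and wrist cameras differed by about 2 mm, so I worked between the two.

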